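# Release a test ball with the press lever and ease the lid shut

## Robot

A 7-joint arm with a two-finger parallel gripper is mounted at the origin on the work surface. World frame = base frame: x ahead of the robot, y to its left, z up, the work surface at z = 0. Lengths are in m, angles in rad, forces in N, time in s.
With the tool pointing down it reaches from about 0.4 to 0.85 m from the base axis. Payload 10.4 kg.
Tool frame: the origin (TCP) lies midway between the tips of the shut fingers; the grasp point (between the pads) lies 19 mm behind it; z points along the fingers, y is the line along which they close (so a half turn about z gives the same grasp; the last joint's range is limited). The gripper opens to 87 mm and grips with 3 to 60 N. Pads are 19 mm wide; open, the fingers measure 117 mm over their backs; the gripper's body (75 mm by 190 mm) begins 51 mm behind the grasp point.
Start: joints at [-1.173, 0.332, -0.065, 1.46, 0.022, 1.35, -0.088], TCP at [0.255, 0.571, 0.223] pointing down, gripper open.
Joint ranges: [-2.6, 2.6], [-0.5, 2.12], [-1.47, 1.34], [0.16, 2.42], [-1.27, 4.41], [0.06, 2.06], [-2.6, 2.6]. Speed limits (rad/s): [2.22, 2.22, 2.79, 2.79, 3.14, 3.14, 3.14].

## Interface

Orientations are given as a unit quaternion [x, y, z, w].
In Python, from bench import sensors, eyes, order gives the robot as it stands.
- The arm moves only by the tool arm_command, never from a script. Its argument "steps" is a list of rows, each an object with "rot": the turn, a rotation vector about the world's x, y, z in degrees, a list of three; "slide": the shift along the world's x, y, z in m, a list of three; "grip": the opening, from 0 (shut) to 1 (fully open). A call has exactly 8 rows; each row shifts and turns the commanded pose from where the row before left it; what a row does not reach is not made up. A row lasts 1/8 s, in which the tool goes at most 62.5 mm and 10.7 degrees, less where a joint would pass 70% of its speed; a pose out of reach is approached as far as the arm can. A call with a gripper value outside its range is refused whole. The fingers move at their own pace and stop on an object; "newtons" is the grip in N (left out, the last holds). Time passes only in rows, so rows that do not move let the fingers close, or fill a call up. It gives the time, the measured TCP pose, the force, the opening and the grip force at its end, in the units of the state.
- sensors.read_state(): the state, without advancing time (a new reading comes with each control period).
- eyes.camera(name): name is "scene" or "top"; returns a dict with "pixels" (420x560x3 uint8, red, green, blue), "intrinsics" (3x3 intrinsics, pixels), "pose" (4x4, takes a point from camera to world coordinates). Camera axes: x right, y down, z forward; pixel columns grow to the right and rows downward; lengths in m; the calibration is good to about 2 mm. A picture is of the moment at which its call begins. There is no depth.
- order.close_job(): hands the job in; it is judged then, once.
Trained networks look in a picture, given as the dict that the camera call returned (one of the last four; its "shot" number tells which), for a name from the list of things; names that differ only in an ending like _2 or _b are one class to them, and where a whole thing is asked for, a point or a joint stands for the part that bears it (a point fixed in the world has none). Each returns a list of dicts, best first, with "conf" (0 to 1); they miss things now and then, are a little off and sometimes report something else, mostly with a low value. They report only what shows in the picture. A call takes as long as a camera call.
- eyes.look_for(name, picture): "bbox" ([left, top, right, bottom] in pixels, round what is visible of it).
The state is a dict: "time": time; "joint_positions": joint angles; "joint_vel": joint speeds; "joint_torque": joint torques, N m; "ee_pos": TCP position; "eef_rot": TCP orientation; "ft_force": force on the tool from outside, world axes, zero at the start; "torque": the same for the moment, N m; "width": finger opening in m; "grip_force": force on a finger pad.
Only numpy, scipy, OpenCV 4.12 (cv2) and the standard library are available. Lean on these libraries where they do the work, as an engineer would, in place of code of your own. Each camera call takes 0.05 s, during which the arm holds its last target. There are 200 camera calls.

## Task

Let the steel test ball out of the dispenser: with the fingertips, press the lever paddle on its side all the way down so that the linked lid opens fully, and keep it down until the ball has rolled down the channel and stopped at its end. Then ease the lever back up under the fingertips so that the lid closes fully without slamming, and move clear. Touch neither the ball nor the lid, leave the ball lying in the channel, and do not disturb the other things on the table.

Things in the scene. Friction and masses are not known exactly. Their poses are not given: they have to be found in the camera images.
- dispenser: Ball dispenser, fixed to the table; place and heading vary. Origin: table level, under the housing; x points from the front (channel) to the housing's back, y left, z up. Grey housing: x -56 to 73 mm, y -50 to 50 mm, 121 mm high with lid shut. An open channel, 44 mm wide inside, slopes 12 degrees down out of its front; the press lever is on the right (-y) side, beside the channel.
- channel_end (a point): Middle of the top of the channel's end stop, 54 mm above the table, at x = -166 mm, y = 0 in the dispenser's frame. The open aluminium channel runs from the housing's front (x = -62 mm) to the stop's inner face (x = -164 mm); its side walls are 26 mm high.
- lever (a joint): Press lever, rad: 0 = up (lid shut), 0.36 = fully down at its stop (lid fully open). Hinge about the dispenser's y axis, pivot at x = 0, y = -62, z = 60 mm in its frame; the paddle is 150 mm in front of the pivot and travels 54 mm, almost straight down (under 3 mm sideways). Takes about 2 to 7 N at the paddle; comes back up by itself when let go.
- paddle_top (a point): Centre of the upper face of the lever's black rubber paddle, a flat pad 46 mm (x) by 40 mm (y), 8 mm thick, free all round and above. At rest at x = -147, y = -94, z = 91 mm in the dispenser's frame, sloping 10 degrees down towards the housing; fully down at z = 37 mm, sloping 10 degrees the other way.
- lid (a joint): Lid angle, rad: 0 = shut, 0.9 = fully open; always 2.5 times the lever's angle. Let go from open, it falls shut within half a second and slams (about 3 rad/s or more). A slam is a closing speed above 2 rad/s in the last 0.3 rad; raising the fingertips on the paddle at up to about 60 mm/s, all the way up, closes it gently.
- lid_panel: Aluminium lid on the housing's top, 130 x 106 mm, hinged along the housing's back (far) edge, with a front flap whose narrow tongue closes the channel. Origin: on the hinge line, 117 mm high. Not to be touched.
- ball_center (a point): Centre of the steel ball, 32 mm across, 134 g. It waits in the channel behind the lid's flap (about x = -41 mm, y = 0, z = 60 mm in the dispenser's frame), and when let out rolls down and stops against the end stop (about x = -148 mm, y within 6 mm of 0, z = 37 mm).
- ball: The same steel ball (its frame turns as it rolls). Not to be touched by the robot.
- weight: Bystander: brass knobbed weight, 48 mm across, 58 mm high, standing to the left of the channel. Origin: centre of its underside.
- jar: Bystander: white sample jar, 60 mm across, 75 mm high, standing to the right of the housing. Origin: centre of its underside.
- brush: Bystander: small cleaning brush lying on the table farther to the left of the housing. Origin: centre of its underside.

How it is judged:
On the way, in this order (a step that is already met when the one before it is completed fails the run):
1. the lever is pressed all the way down, the lid stands open and the ball lies at the channel's end (value of joint lever above 0.31 rad and value of joint lid above 0.75 rad and x of ball_center in the frame of dispenser between -0.17 and -0.125 m and y of ball_center in the frame of dispenser between -0.022 and 0.022 m and z of ball_center in the frame of dispenser below 0.055 m and linear speed of ball below 0.1 m/s), for 0.2 s.
2. the lid is shut again (value of joint lid below 0.06 rad), for 0.2 s.
At the end, for the whole second after the job is handed in: The lid is shut (below 0.04 rad) with the lever up (below 0.02 rad), and the ball rests in the channel at its end (centre 125 to 170 mm in front of the dispenser's origin, within 22 mm of the channel's middle, below 55 mm) (value of joint lid below 0.04 rad and value of joint lever below 0.02 rad and x of ball_center in the frame of dispenser between -0.17 and -0.125 m and y of ball_center in the frame of dispenser between -0.022 and 0.022 m and z of ball_center in the frame of dispenser below 0.055 m and linear speed of ball below 0.03 m/s); the robot touches nothing.
It fails at once if the lid slams: closes faster than 2 rad/s in its last 0.3 rad (value of joint lid below 0.3 rad and velocity of joint lid below -2 rad/s).
It fails at once if the lid is touched by the robot (contact force between any of the fingers, the arm and lid_panel above 0.5 N).
It fails at once if the ball is touched by the robot or lifted out of the channel (contact force between any of the fingers, the arm and ball above 0.3 N or height (world z) of ball_center above 0.09 m or height (world z) of ball_center below 0.025 m).
It fails at once if the weight, jar or brush is lifted, carried or pushed more than 20 mm (distance of any of weight, jar, brush from where it was at the start of the episode above 0.02 m).
It also fails if it takes over 38 s, if anything falls off the work surface, if the arm or the gripper's body presses on something with over 40 N, if the wrist force passes 120 N, or if a joint passes its speed limit or range.

## Working session

There is one attempt and no reset: what is moved stays moved. The work goes in short steps, Python scripts to look and compute and a tool call to move; the robot and the scene stay as the last step left them, time stands still between calls to the robot, and variables do not carry over. Pictures are saved under pics/ and viewed, at most 10 in all, crops included, and the job is handed in when it is done.

Besides the shell and the picture viewer there is one more tool, called after "Request:" by a JSON object that holds its "method" and its "body". arm_command: Moves the arm, as the interface text tells. Its arguments: {"type":"object","properties":{"steps":{"type":"array","items":{"type":"object","properties":{"rot":{"type":"array","items":{"type":"number"}},"slide":{"type":"array","items":{"type":"number"}},"grip":{"type":"number"}}}},"newtons":{"type":"number"}},"required":["steps"]}

```bash
mkdir -p pics
python3 - <<'E'
from bench import sensors, eyes
import cv2, json
for n in ("scene","top"):
    p=eyes.camera(n); cv2.imwrite(f"pics/{n}0.png",p["pixels"][:,:,::-1])
    print(n,p["intrinsics"].tolist(),p["pose"].round(4).tolist())
    for k in ("dispenser","lever","lid_panel","weight","jar","brush","paddle_top"):
        print(k,[(d["bbox"],round(d["conf"],2)) for d in eyes.look_for(k,p)[:2]])
s=sensors.read_state();print(s["time"],s["ee_pos"],s["eef_rot"],s["width"])
E
```

```text
scene [[509.75209824443823, 0.0, 289.4923228121756], [0.0, 509.75209824443823, 217.55628951306446], [0.0, 0.0, 1.0]] [[-0.4295, 0.6479, -0.6291, 1.1984], [0.9029, 0.3198, -0.287, 0.3684], [0.0153, -0.6913, -0.7224, 0.7212], [0.0, 0.0, 0.0, 1.0]]
dispenser [([209.2, 144.5, 310.6, 297.1], 0.68)]
lever [([211.9, 144.9, 245.5, 244.2], 0.96), ([211.7, 144.2, 311.9, 294.1], 0.68)]
lid_panel [([214.6, 175.1, 298.3, 242.3], 0.6)]
weight [([315.3, 206.8, 343.2, 233.0], 0.76)]
jar [([176.8, 184.3, 209.8, 231.3], 0.65)]
brush [([355.1, 218.1, 400.5, 299.9], 0.57)]
paddle_top [([211.8, 142.0, 245.7, 243.5], 0.86), ([214.7, 176.3, 299.0, 242.2], 0.5)]
top [[464.3766163390032, 0.0, 283.0780400277814], [0.0, 464.3766163390032, 199.51698135506973], [0.0, 0.0, 1.0]] [[0.0168, -0.9806, 0.1951, 0.4605], [-0.9998, -0.0174, -0.0014, 0.116], [0.0048, -0.195, -0.9808, 0.8698], [0.0, 0.0, 0.0, 1.0]]
dispenser [([270.1, 122.3, 394.8, 283.5], 0.57)]
lever [([340.9, 143.2, 399.3, 259.4], 0.93)]
lid_panel [([272.8, 124.4, 349.7, 211.3], 0.8), ([338.8, 145.0, 397.0, 263.9], 0.68)]
weight [([246.2, 228.0, 271.5, 253.4], 0.85), ([268.7, 121.4, 396.3, 280.1], 0.34)]
jar [([369.6, 166.4, 411.2, 202.1], 0.95)]
brush [([184.0, 170.0, 206.2, 274.7], 0.64)]
paddle_top [([341.3, 142.3, 395.4, 263.5], 0.97)]
0.8 [0.25531818 0.57050536 0.2226169 ] [2.08836383e-01 9.77950591e-01 7.23164275e-05 2.22452380e-05] 0.08709826628043296
```

Run:
```python
import cv2
a=cv2.imread("pics/top0.png")[100:310,170:430]; cv2.imwrite("pics/topc.png",cv2.resize(a,None,fx=2.85,fy=2.85,interpolation=cv2.INTER_CUBIC))
```

```text
(no output)
```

View pics/topc.png

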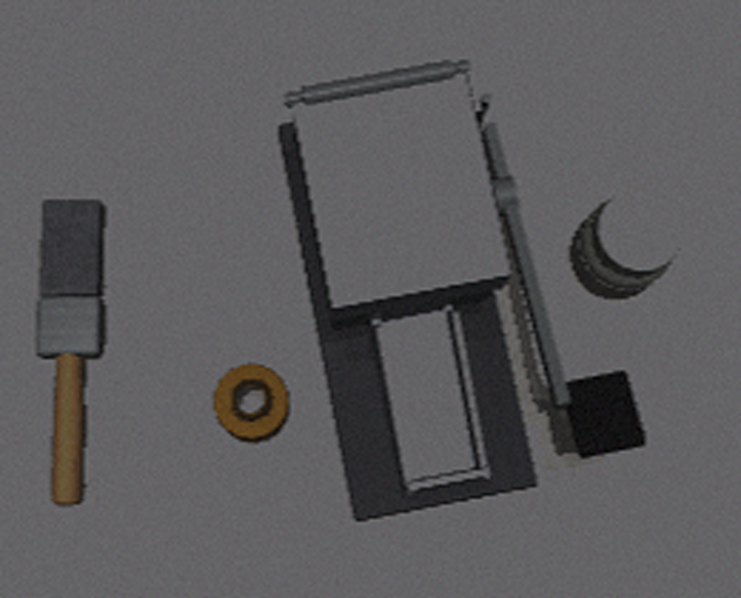

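View pics/scene0.png

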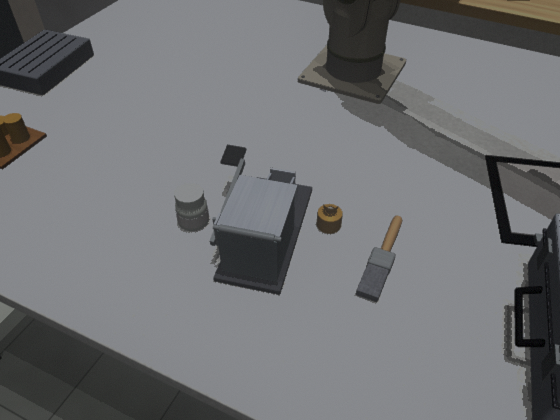

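The top crop shows the paddle at about full-image (382,245), and the channel stop's middle at about (328,269). In the scene picture the paddle is at about (233,155). The jar is up and to the right of the paddle, and the weight is left of the channel.

```bash
cat > fit.py <<'E'
from bench import sensors, eyes
import numpy as np
from scipy.optimize import least_squares
c=lambda u,v:(170+u/2.85,100+v/2.85)
T=[((-147,-94,91),c(605,413)),((-166,0,54),c(450,481)),((73,0,119),c(378,82))]
S=[((-147,-94,91),(233,155))]
P={n:eyes.camera(n) for n in("top","scene")}
def proj(n,w):
    M=np.linalg.inv(P[n]["pose"]);q=P[n]["intrinsics"]@(M[:3,:3]@w+M[:3,3]);return q[:2]/q[2]
def W(p,l):
    l=np.array(l)/1000;a=p[2];return np.array([p[0]+np.cos(a)*l[0]-np.sin(a)*l[1],p[1]+np.sin(a)*l[0]+np.cos(a)*l[1],l[2]])
def res(p):return np.concatenate([proj(n,W(p,l))-uv for n,L in(("top",T),("scene",S)) for l,uv in L])
if __name__=="__main__":
    r=least_squares(res,[.6,.05,.2]);print(r.x,np.degrees(r.x[2]),r.fun.round(1));print("paddle",W(r.x,(-147,-94,91)),"end",W(r.x,(-166,0,54)))
    from scipy.spatial.transform import Rotation as R
    print(R.from_quat(sensors.read_state()["eef_rot"]).as_matrix().round(3))
    print("box top", proj("top",W(r.x,(-170,-114,91))),proj("top",W(r.x,(-124,-74,91))))
E
python3 fit.py
```

```text
[0.66397462 0.06956833 0.21610373] 12.38183178780876 [ 0.5  0.1  0.5 -0.3 -0.9 -1.2  0.8 -2.1]
paddle [ 0.5405498  -0.05376582  0.091     ] end [0.50183573 0.03397368 0.054     ]
[[-0.913  0.409 -0.   ]
 [ 0.409  0.913  0.   ]
 [ 0.     0.    -1.   ]]
box top [397.66824872 256.12919275] [367.9942048  233.98011504]
```

Request:
{"method": "arm_command", "body": {"steps": [{"slide":[0.018,-0.039,0],"rot":[0,0,4.5],"grip":0},{"slide":[0.018,-0.039,0],"rot":[0,0,4.5],"grip":0},{"slide":[0.018,-0.039,0],"rot":[0,0,4.5],"grip":0},{"slide":[0.018,-0.039,0],"rot":[0,0,4.5],"grip":0},{"slide":[0.018,-0.039,0],"rot":[0,0,4.5],"grip":0},{"slide":[0.018,-0.039,0],"rot":[0,0,4.5],"grip":0},{"slide":[0.018,-0.039,0],"rot":[0,0,4.5],"grip":0},{"slide":[0.018,-0.039,0],"rot":[0,0,5],"grip":0}], "newtons": 20}}

```text
time: 1.9
ee_pos: [0.3998, 0.2572, 0.2228]
eef_rot: [-0.109, 0.994, 0.0, 0.0]
ft_force: [-0.3, 0.4, -0.1]
width: 0.0152
grip_force: 0.0
```

Request:
{"method": "arm_command", "body": {"steps": [{"slide":[0.018,-0.039,0],"grip":0},{"slide":[0.018,-0.039,0],"grip":0},{"slide":[0.018,-0.039,0],"grip":0},{"slide":[0.018,-0.039,0],"grip":0},{"slide":[0.018,-0.039,0],"grip":0},{"slide":[0.018,-0.039,0],"grip":0},{"slide":[0.015,-0.039,0],"grip":0},{"slide":[0.01,-0.03,0],"grip":0}]}}

```text
schema error: expected keys rot, slide, grip
```

Request:
{"method": "arm_command", "body": {"steps": [{"slide":[0.018,-0.041,0],"rot":[0,0,0],"grip":0},{"slide":[0.018,-0.041,0],"rot":[0,0,0],"grip":0},{"slide":[0.018,-0.041,0],"rot":[0,0,0],"grip":0},{"slide":[0.018,-0.041,-0.005],"rot":[0,0,0],"grip":0},{"slide":[0.018,-0.041,-0.015],"rot":[0,0,0],"grip":0},{"slide":[0.018,-0.041,-0.02],"rot":[0,0,0],"grip":0},{"slide":[0.018,-0.041,-0.02],"rot":[0,0,0],"grip":0},{"slide":[0.012,-0.026,-0.02],"rot":[0,0,0],"grip":0}]}}

```text
time: 2.9
ee_pos: [0.5379, -0.0568, 0.1422]
eef_rot: [-0.107, 0.994, -0.0, 0.0]
ft_force: [-0.1, 0.2, 0.3]
width: 0.0003
grip_force: 0.0
```

Run:
```python
from bench import sensors, eyes
import cv2
s=sensors.read_state();print(s["time"],s["ee_pos"],s["width"],s["ft_force"])
a=eyes.camera("top")["pixels"][:,:,::-1][140:300,260:440];b=eyes.camera("scene")["pixels"][:,:,::-1][70:230,160:340]
cv2.imwrite("pics/c1.png",cv2.resize(cv2.hconcat([a,b]),(800,356),interpolation=cv2.INTER_CUBIC))
```

```text
2.9 [ 0.53786549 -0.05677147  0.14219251] 0.0002933795170612871 [-0.10886064  0.21892854  0.26137341]
```

View pics/c1.png

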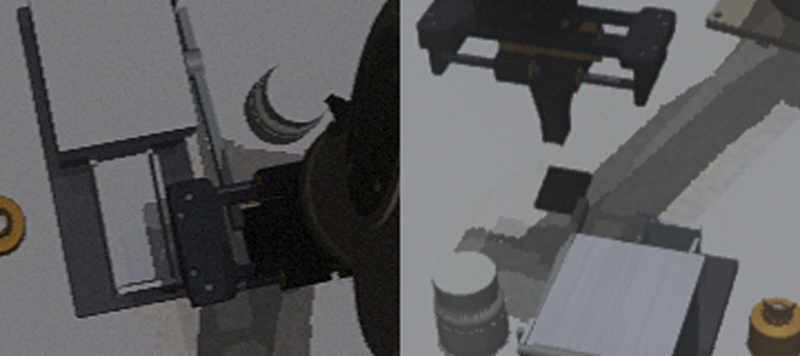

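The fingertip is right above the paddle: scene crop tip (560,140), pad (563,190). The gripper is well clear of the lid and jar. Pressing now.

Request:
{"method": "arm_command", "body": {"steps": [{"slide":[0,0,-0.02],"rot":[0,0,0],"grip":0},{"slide":[0,0,-0.015],"rot":[0,0,0],"grip":0},{"slide":[0,0,-0.01],"rot":[0,0,0],"grip":0},{"slide":[0,0,-0.01],"rot":[0,0,0],"grip":0},{"slide":[0,0,-0.01],"rot":[0,0,0],"grip":0},{"slide":[0,0,-0.01],"rot":[0,0,0],"grip":0},{"slide":[0,0,-0.01],"rot":[0,0,0],"grip":0},{"slide":[0,0,-0.01],"rot":[0,0,0],"grip":0}]}}

```text
time: 4.0
ee_pos: [0.5375, -0.0545, 0.0478]
eef_rot: [-0.108, 0.994, 0.0, 0.0]
ft_force: [-1.7, 0.1, 6.0]
width: 0.0003
grip_force: 3.2
```

Request:
{"method": "arm_command", "body": {"steps": [{"slide":[0,0,-0.005],"rot":[0,0,0],"grip":0},{"slide":[0,0,-0.003],"rot":[0,0,0],"grip":0},{"slide":[0,0,-0.002],"rot":[0,0,0],"grip":0},{"slide":[0,0,0],"rot":[0,0,0],"grip":0},{"slide":[0,0,0],"rot":[0,0,0],"grip":0},{"slide":[0,0,0],"rot":[0,0,0],"grip":0},{"slide":[0,0,0],"rot":[0,0,0],"grip":0},{"slide":[0,0,0],"rot":[0,0,0],"grip":0}]}}

```text
time: 5.0
ee_pos: [0.5384, -0.0543, 0.0383]
eef_rot: [-0.108, 0.994, 0.0, 0.001]
ft_force: [2.8, 0.6, 4.9]
width: 0.0002
grip_force: 2.4
```

Run:
```python
from bench import sensors, eyes
import cv2
s=sensors.read_state();print(s["time"],s["ee_pos"],s["width"],s["ft_force"])
t=eyes.camera("top");q=eyes.camera("scene")
print(eyes.look_for("ball",t)[:2],eyes.look_for("ball",q)[:2])
a=t["pixels"][:,:,::-1][140:300,260:440];b=q["pixels"][:,:,::-1][70:230,160:340]
cv2.imwrite("pics/c2.png",cv2.resize(cv2.hconcat([a,b]),(800,356),interpolation=cv2.INTER_CUBIC))
```

```text
5.0 [ 0.53838678 -0.05427187  0.03826999] 0.0001942779010392364 [2.79673536 0.60624315 4.91004061]
[{'bbox': [318.0, 250.3, 330.4, 268.3], 'conf': 0.6}] []
```

View pics/c2.png

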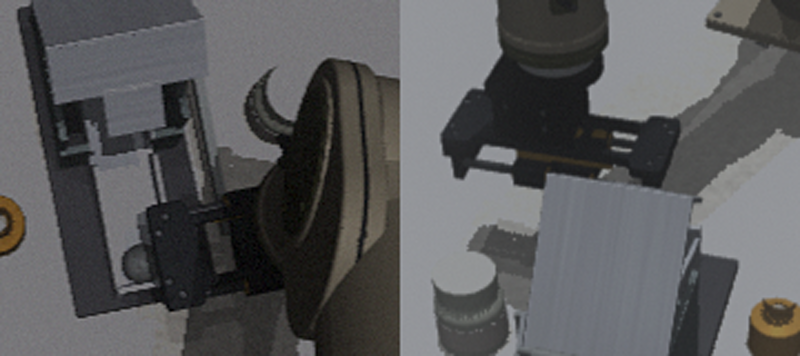

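The ball lies at the stop (crop about (137,262)) and the lid stands open. I'll press a little further to be sure of the end stop.

Request:
{"method": "arm_command", "body": {"steps": [{"slide":[0,0,-0.002],"rot":[0,0,0],"grip":0},{"slide":[0,0,-0.002],"rot":[0,0,0],"grip":0},{"slide":[0,0,0],"rot":[0,0,0],"grip":0},{"slide":[0,0,0],"rot":[0,0,0],"grip":0},{"slide":[0,0,0],"rot":[0,0,0],"grip":0},{"slide":[0,0,0],"rot":[0,0,0],"grip":0},{"slide":[0,0,0],"rot":[0,0,0],"grip":0},{"slide":[0,0,0],"rot":[0,0,0],"grip":0}]}}

```text
time: 6.2
ee_pos: [0.5389, -0.0543, 0.0364]
eef_rot: [-0.108, 0.994, 0.001, 0.002]
ft_force: [-8.4, 1.5, 31.2]
width: 0.0006
grip_force: 16.4
```

Run:
```python
from bench import eyes
t=eyes.camera("top");print(eyes.look_for("ball",t)[:2])
```

```text
[{'bbox': [316.1, 248.0, 333.8, 267.4], 'conf': 0.57}, {'bbox': [369.8, 166.2, 405.7, 202.2], 'conf': 0.52}]
```

At the stop with 31 N, and the ball is still. Now easing up at about 32 mm/s.

Request:
{"method": "arm_command", "body": {"steps": [{"slide":[0,0,0.003],"rot":[0,0,0],"grip":0},{"slide":[0,0,0.004],"rot":[0,0,0],"grip":0},{"slide":[0,0,0.004],"rot":[0,0,0],"grip":0},{"slide":[0,0,0.004],"rot":[0,0,0],"grip":0},{"slide":[0,0,0.004],"rot":[0,0,0],"grip":0},{"slide":[0,0,0.004],"rot":[0,0,0],"grip":0},{"slide":[0,0,0.004],"rot":[0,0,0],"grip":0},{"slide":[0,0,0.004],"rot":[0,0,0],"grip":0}]}}

```text
time: 7.3
ee_pos: [0.5369, -0.0546, 0.0647]
eef_rot: [-0.108, 0.994, 0.0, -0.0]
ft_force: [-1.0, 0.5, 3.8]
width: 0.0005
grip_force: 2.0
```

Request:
{"method": "arm_command", "body": {"steps": [{"slide":[0,0,0.004],"rot":[0,0,0],"grip":0},{"slide":[0,0,0.004],"rot":[0,0,0],"grip":0},{"slide":[0,0,0.004],"rot":[0,0,0],"grip":0},{"slide":[0,0,0.004],"rot":[0,0,0],"grip":0},{"slide":[0,0,0.004],"rot":[0,0,0],"grip":0},{"slide":[0,0,0.004],"rot":[0,0,0],"grip":0},{"slide":[0,0,0.004],"rot":[0,0,0],"grip":0},{"slide":[0,0,0.004],"rot":[0,0,0],"grip":0}]}}

```text
time: 8.3
ee_pos: [0.5364, -0.0546, 0.0963]
eef_rot: [-0.108, 0.994, 0.0, -0.001]
ft_force: [0.0, 0.2, 0.1]
width: 0.0004
grip_force: 0.0
```

Request:
{"method": "arm_command", "body": {"steps": [{"slide":[0,0,0.004],"rot":[0,0,0],"grip":0},{"slide":[0,0,0.004],"rot":[0,0,0],"grip":0},{"slide":[0,0,0.005],"rot":[0,0,0],"grip":0},{"slide":[0,0,0.01],"rot":[0,0,0],"grip":0},{"slide":[0,0,0.02],"rot":[0,0,0],"grip":0},{"slide":[0,0,0.03],"rot":[0,0,0],"grip":0},{"slide":[-0.02,-0.03,0.02],"rot":[0,0,0],"grip":0},{"slide":[-0.02,-0.03,0],"rot":[0,0,0],"grip":0}]}}

```text
time: 9.3
ee_pos: [0.4978, -0.1154, 0.1918]
eef_rot: [-0.108, 0.994, -0.0, 0.002]
ft_force: [0.5, -0.4, 0.3]
width: 0.0002
grip_force: 0.0
```

Request:
{"method": "arm_command", "body": {"steps": [{"slide":[-0.02,-0.03,0],"rot":[0,0,0],"grip":0},{"slide":[-0.02,-0.03,0],"rot":[0,0,0],"grip":0},{"slide":[-0.01,-0.03,0],"rot":[0,0,0],"grip":0},{"slide":[0,-0.03,0],"rot":[0,0,0],"grip":0},{"slide":[0,0,0],"rot":[0,0,0],"grip":0},{"slide":[0,0,0],"rot":[0,0,0],"grip":0},{"slide":[0,0,0],"rot":[0,0,0],"grip":0},{"slide":[0,0,0],"rot":[0,0,0],"grip":0}]}}

```text
time: 10.3
ee_pos: [0.4475, -0.2338, 0.1896]
eef_rot: [-0.108, 0.994, 0.0, 0.0]
ft_force: [-1.2, -0.1, 1.0]
width: 0.0003
grip_force: 0.0
```

Run:
```python
from bench import sensors, eyes
import cv2
s=sensors.read_state();print(s["time"],s["ee_pos"],s["ft_force"])
a=eyes.camera("top")["pixels"][:,:,::-1][100:300,220:430]
cv2.imwrite("pics/c3.png",cv2.resize(a,None,fx=2.8,fy=2.8,interpolation=cv2.INTER_CUBIC))
```

```text
10.3 [ 0.44749957 -0.23378545  0.18961744] [-1.20626659 -0.0728419   1.0091136 ]
```

View pics/c3.png

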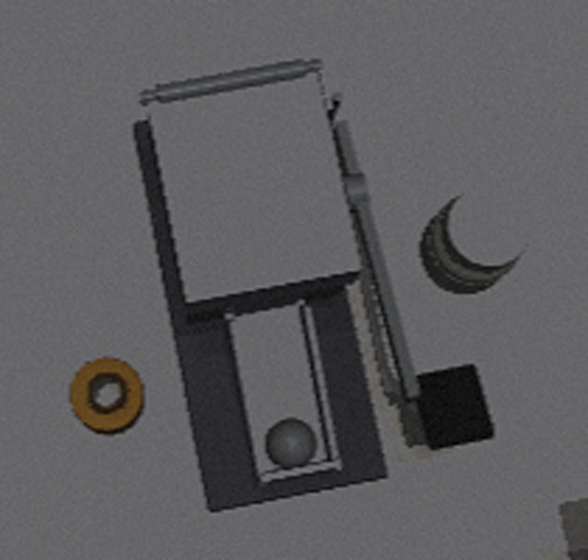

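The lid is shut and the lever is up (paddle at about (455,406)). The ball rests at the stop (about (290,442)), and the weight and jar haven't moved. The arm is clear.

```bash
python3 -c "
from bench import order
print(order.close_job())"
```

```text
the job is handed in; nothing more can be done
None
```

The job is handed in: the ball was let out and rests at the channel's end, the lid was eased shut with the lever up, and the arm is clear; the hand-in gave no verdict.

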